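# Show the frog board to the document camera

## Robot

A 7-joint arm with a two-finger parallel gripper is mounted at the origin on the work surface. World frame = base frame: x ahead of the robot, y to its left, z up, the work surface at z = 0. Lengths are in m, angles in rad, forces in N, time in s.
With the tool pointing down it reaches from about 0.4 to 0.85 m from the base axis. Payload 6.9 kg.
Tool frame: the origin (TCP) lies at the very end of the fingers, on their centre line; the grasp point (between the pads) lies 19 mm behind it; y points along the fingers, z is the direction in which the jaws open and shut, and the axes are right-handed (so a half turn about y gives the same grasp; the last joint's range is limited). The gripper opens to 85 mm and grips with 20 to 120 N. Pads are 22 mm wide; open, the fingers measure 114 mm over their backs; the gripper's body (76 mm by 85 mm) begins 54 mm behind the grasp point. The pads swing forward as they close: fully open they stand 13 mm farther back than shut.
Start: joints at [-1.117, 0.507, -0.238, 1.5, 0.126, 1.149, -0.155], TCP at [0.213, 0.588, 0.231] pointing down, gripper open.
Joint ranges: [-3.08, 3.08], [-0.24, 2.05], [-1.43, 1.35], [0, 2.5], [-1.52, 4.66], [0.17, 1.96], [-2.89, 2.89]. Speed limits (rad/s): [2.39, 2.39, 3.14, 3.14, 3.14, 3.14, 3.14].

## Interface

Orientations are given as a unit quaternion [x, y, z, w].
In Python, from rig import bot gives the robot as it stands. The module is installed in compiled form; this text tells all that it offers.
- The arm moves only by the tool carry_out, never from a script. Its argument "moves" is a list of rows, each a list of 5 numbers: the shift along the world's x, y, z in mm, then the turn about the world's z in rad, then the finger opening in mm, from 0 to 85.4. In form: [[dx, dy, dz, turn, fingers], ...]. A call has 1 to 12 rows; each row shifts and turns the pose as measured when the row begins; what a row does not reach is not made up. A row lasts 1/8 s, in which the tool goes at most 62.5 mm and 10.7 degrees, less where a joint would pass 70% of its speed; a pose out of reach is approached as far as the arm can. A call with a gripper value outside its range is refused whole. The fingers move at their own pace and stop on an object; the grip force is fixed at half the most. Time passes only in rows, so rows that do not move let the fingers close. It gives the time, the measured TCP pose, the force and the opening at its end, in the units of the state.
- bot.read_state(): the state, without advancing time (a new reading comes with each control period).
- bot.read_camera(name): name is "scene" or "top" or "wrist"; returns the picture (384x512x3 uint8, red, green, blue); there is no depth.
- bot.camera_info(name): a dict with "K" (3x3 intrinsics, pixels), "dist_coeffs" ([k1, k2, p1, p2, k3] as OpenCV has them; the pictures are not rectified), "R" (3x3) and "t" (3): a world point X has camera coordinates R X + t. Camera axes: x right, y down, z forward; pixel columns grow to the right and rows downward; lengths in m; the calibration is good to about 2 mm. A picture is of the moment at which its call begins: read the wrist's pose just before it. camera_info takes no time and is no camera call; for the wrist camera it gives the pose at the moment of the call.
- bot.job_done(): hands the job in, once; it reports no verdict.
The state is a dict: "time": time; "joint_positions": joint angles; "joint_vel": joint speeds; "joint_efforts": joint torques, N m; "eef_pos": TCP position; "orientation": TCP orientation; "ft_force": force on the tool from outside, world axes, zero at the start; "wrist_torque": the same for the moment, N m; "gripper_width": finger opening in m.
Only numpy, scipy, OpenCV 4.12 (cv2) and the standard library are available. Lean on these libraries where they do the work, as an engineer would, in place of code of your own. Each camera call takes 0.05 s, during which the arm holds its last target. There are 200 camera calls.

## Task

Take the wooden frog picture board out of the display ledge and hold it up in the air in front of the document camera, so that the frog is centred in front of the lens, about 15 cm from it, right way up and square to the tilted lens, picture towards the lens. Finish while still holding it there, steady, in the gripper: do not put it down or let go. Do not touch the camera, and leave the other boards, the bottle, the die and the pawn where they are.

Things in the scene. Friction and masses are not known exactly. Their poses are not given: they have to be found in the camera images.
- frog: Frog board, upright in the ledge's groove: wooden, 12 mm thick (x), 64 mm wide (y), 80 mm high, with a green grip tab on top (12 mm thick, 34 mm wide, from z = 80 to 108 mm); 40 to 80 g. Origin: centre of its underside; z points up to the tab, x out of the picture side, which shows a round green frog face.
- frog_picture (a point): Centre of the frog picture, on the +x face of the frog board: 48 mm above the board's underside and 6 mm ahead of its mid-plane. Same axes as the board.
- chick: The chick board: same shape, plain wood with a yellow tab and a yellow chick picture; stands in the ledge. To be left alone. Origin and axes as for the frog board.
- ladybird: The ladybird board: same shape, with a red tab and a red ladybird picture; stands in the ledge. To be left alone. Origin and axes as for the frog board.
- ledge: Wooden display ledge fixed to the table, 70 mm (x) by 290 mm (y) by 30 mm high, with one groove along its y in the middle: 15 mm wide, 18 mm deep, its floor 12 mm above the table. The three boards stand in it side by side, 80 to 100 mm apart (centres), in any order, pictures to its +x side; lift a board straight up to free it. Origin: centre of its underside.
- doccam: Document camera fixed to the table: a grey base plate 260 mm (x) by 180 mm (y) by 10 mm, which reaches from x = -80 to +180 mm of its frame, and at x = 165 mm a thin column 270 mm high (290 mm with its fork) with the white camera head. Origin: on the table, under the place where things are shown; x points towards the column.
- lens (a point): Centre of the lens glass (black 28 mm lens on a white head 80 x 44 x 36 mm), about 260 mm above the table. The camera looks along -x of this frame, tilted down 0.3 to 0.6 rad; z is up in its view. A board shown squarely, right way up, picture to the lens, has its axes parallel to these, its picture centre at x = -150 mm, y = z = 0 here. The stiff tilt joint stays as set.
- bottle: White plastic bottle with a red cap, diameter 60 mm, 170 mm tall, loose. To be left alone. Origin: centre of its underside.
- die: Blue wooden die, 36 mm, loose. To be left alone. Origin: centre of its underside.
- pawn: Red wooden game pawn, 34 mm foot, 51 mm tall, loose. To be left alone. Origin: centre of its underside.
Things that resemble listed ones, but are neither listed nor needed, are in the scene too. Leave any pink look-alike of the frog alone.

How it is judged:
On the way:
1. the frog board is lifted clear of the ledge in the gripper (height (world z) of frog above 0.05 m and contact force between frog and the fingers above 1 N and contact force between frog and ledge below 0.1 N), for 0.2 s.
At the end, for the whole second after the job is handed in: The gripper alone holds the frog board in the air, at rest: picture centre 120 to 180 mm from the lens along its line of sight and within 25 mm of that line sideways and up or down; picture towards the lens, square to it and right way up within 0.2 rad (x of frog_picture in the frame of lens between -0.18 and -0.12 m and y of frog_picture in the frame of lens between -0.025 and 0.025 m and z of frog_picture in the frame of lens between -0.025 and 0.025 m and angle between the x axis of frog and the x axis of lens, either way round below 0.2 rad and angle between the y axis of frog and the y axis of lens, either way round below 0.2 rad and angle between frog's own x axis and vertical below 1.54 rad and angle between frog's own z axis and vertical below 1 rad and contact force between frog and the fingers above 1 N and contact force between frog and ledge below 0.1 N and contact force between frog and doccam below 0.1 N and linear speed of frog below 0.02 m/s and angular speed of frog below 0.15 rad/s); the arm keeps its last pose, push and grip.
It fails at once if the document camera is touched (contact force between doccam and anything else above 1 N).
It fails at once if another board is disturbed (distance of any of chick, ladybird from where it was at the start of the episode above 0.02 m or angle between any of chick, ladybird's own z axis and vertical above 0.3 rad).
It fails at once if the bottle, die or pawn is disturbed (distance of any of bottle, die, pawn from where it was at the start of the episode above 0.02 m or angle between bottle's own z axis and vertical above 0.3 rad or angle between pawn's own z axis and vertical above 0.5 rad).
It also fails if it takes over 43 s, if anything falls off the work surface, if the arm or the gripper's body presses on something with over 40 N, if the wrist force passes 120 N, or if a joint passes its speed limit or range.

## Working session

There is one attempt and no reset: what is moved stays moved. The work goes in short steps, Python scripts to look and compute and a tool call to move; the robot and the scene stay as the last step left them, time stands still between calls to the robot, and variables do not carry over. Pictures are saved under pics/ and viewed, about 8 in all and at most 12, crops included, and the job is handed in when it is done.

Besides the shell and the picture viewer there is one more tool, called after "Call:" as name([rows], argument=value, ...), one row to a line, values as JSON. carry_out: Moves the arm, as the interface text tells. Its arguments: {"type":"object","properties":{"moves":{"type":"array","items":{"type":"array","items":{"type":"number"}}}},"required":["moves"]}

```bash
mkdir -p pics; cat > h.py <<'E'
from rig import bot
import numpy as np, cv2
def snap(n,f):
    im=bot.read_camera(n); cv2.imwrite('pics/'+f,im[:,:,::-1]); return im
def ray(info,uv):
    p=cv2.undistortPoints(np.array([[uv]],float),np.array(info['K']),np.array(info['dist_coeffs']))[0,0]
    R=np.array(info['R']);t=np.array(info['t'])
    d=R.T@np.array([p[0],p[1],1]); return -R.T@t,d/np.linalg.norm(d)
def onz(info,uv,z):
    o,d=ray(info,uv); return o+d*(z-o[2])/d[2]
def tri(i1,u1,i2,u2):
    o1,d1=ray(i1,u1);o2,d2=ray(i2,u2)
    s=np.linalg.lstsq(np.c_[d1,-d2],o2-o1,rcond=None)[0]
    a=o1+s[0]*d1;b=o2+s[1]*d2; return (a+b)/2,np.linalg.norm(a-b)
def proj(info,X):
    return cv2.projectPoints(np.array(X,float).reshape(-1,3),cv2.Rodrigues(np.array(info['R']))[0],np.array(info['t']),np.array(info['K']),np.array(info['dist_coeffs']))[0][:,0]
E
python3 - <<'E'
from h import *
a=snap('scene','scene0.png');b=snap('top','top0.png')
for n in('scene','top'):
    i=bot.camera_info(n);R=np.array(i['R']);print(n,-R.T@np.array(i['t']),R.tolist(),i['K'][0][0])
s=bot.read_state();print({k:np.round(v,3) for k,v in s.items()})
E
```

```text
scene [1.33332098 0.26051894 1.13211934] [[-0.3116016327113206, 0.9502048198888622, 0.003901634479920106], [0.7312965812967976, 0.24243255135605482, -0.6375200139812166], [-0.6067204732619925, -0.19579902528605564, -0.7704239151413818]] 491.1880873458516
top [0.35270025 0.01229763 1.58281237] [[0.014233021480682782, -0.9998762269249147, 0.006704620043452185], [-0.9885937406688547, -0.015077230992881852, -0.14985023528826483], [0.1499327749689556, -0.004495323790776547, -0.988685973934153]] 468.279265235508
{'time': np.float64(0.1), 'joint_positions': array([-1.118,  0.508, -0.238,  1.501,  0.126,  1.149, -0.155]), 'joint_vel': array([-0.001, -0.003, -0.002, -0.003,  0.002,  0.001,  0.001]), 'joint_efforts': array([-4.0000e-03, -6.2184e+01, -2.1940e+00, -2.5021e+01,  1.3000e-02,
        8.0000e-03, -0.0000e+00]), 'eef_pos': array([0.213, 0.587, 0.231]), 'orientation': array([ 0.697, -0.122,  0.122, -0.696]), 'ft_force': array([ 0.181,  0.481, -0.981]), 'wrist_torque': array([-0.001, -0.015, -0.026]), 'gripper_width': np.float64(0.085)}
```

View pics/scene0.png

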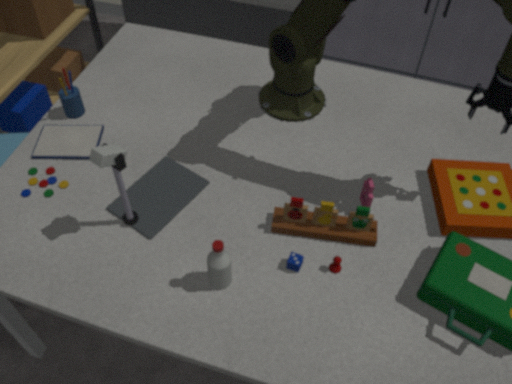

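View pics/top0.png

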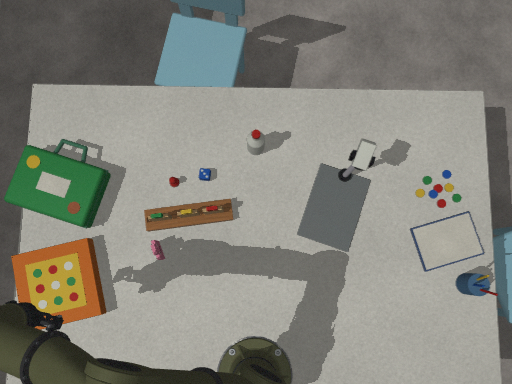

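Both views show the ledge with red, yellow and green tabs (scene: 297,205 / 327,212 / 361,217), the pink look-alike behind it (367,190) and the document camera head at (105,155). I'll use one enlarged montage to confirm the frog and look at the head.

```bash
python3 - <<'E'
from h import *
a=cv2.imread('pics/scene0.png');b=cv2.imread('pics/top0.png')
f=lambda im,x,y,w,h,s:cv2.resize(im[y:y+h,x:x+w],(w*s,h*s),interpolation=cv2.INTER_CUBIC)
A=f(a,265,170,130,75,6);                 #780x450? keep
A=cv2.resize(A,(520,300)); B=f(b,140,190,100,60,5);B=cv2.resize(B,(500,300))
C=f(a,80,135,60,100,3); C=cv2.resize(C,(180,300));C=f(a,80,135,50,60,5)
D=f(b,330,130,50,60,5)
M=np.zeros((600,800,3),np.uint8);M[:300,:520]=A;M[300:,:500]=B;M[:300,530:780]=C;M[300:,530:780]=D
cv2.imwrite('pics/m1.png',M)
E
```

```text
(no output)
```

View pics/m1.png

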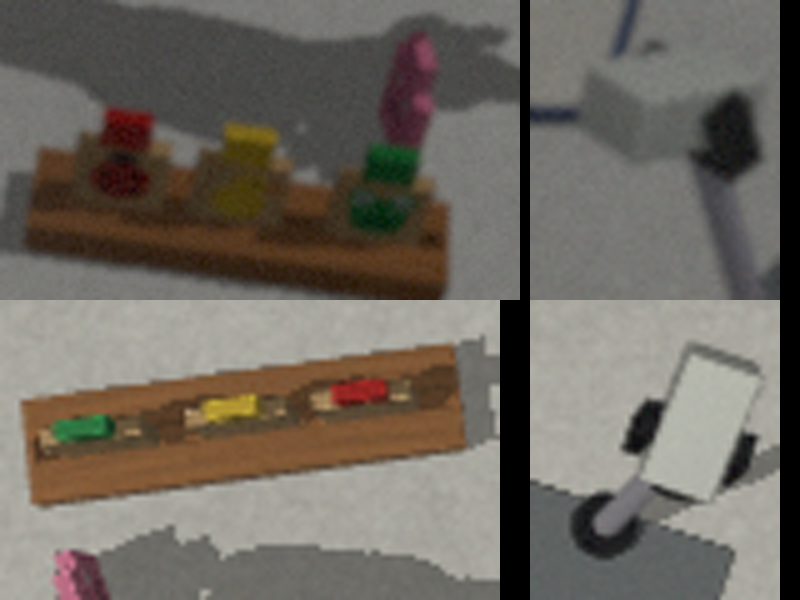

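The confirmed frog is the green-tabbed board with the green frog face (scene 361,217; top 157,215). The pink figure behind the ledge and the red and yellow boards are not wanted. Next I measure the tab, ledge, plate and head.

```bash
python3 - <<'E'
from h import *
from scipy.spatial.transform import Rotation as Ro
a=cv2.imread('pics/scene0.png');b=cv2.imread('pics/top0.png');I={n:bot.camera_info(n) for n in('scene','top','wrist')}
def blob(im,lo,hi,box):
    x,y,w,h=box;m=cv2.inRange(cv2.cvtColor(im[y:y+h,x:x+w],cv2.COLOR_BGR2HSV),lo,hi)
    n,l,s,c=cv2.connectedComponentsWithStats(m);k=1+np.argmax(s[1:,4]);return (l==k).astype(np.uint8),c[k]+[x,y],s[k,4],(x,y)
cols={'green':((45,90,30),(85,255,255)),'yel':((20,110,60),(35,255,255)),'red':((0,170,60),(5,255,255))}
T={}
for c,(lo,hi) in cols.items():
    m,ce,ar,o=blob(b,lo,hi,(140,190,100,45)); p=onz(I['top'],ce,0.12); T[c]=p; print(c,ce.round(1),ar,p.round(4))
v=T['red']-T['green'];print('ledge line yaw (y axis dir green->red)',np.degrees(np.arctan2(v[1],v[0])), np.linalg.norm(v[:2]))
# ledge top outline z=.03
m,ce,ar,o=blob(b,(5,100,60),(18,255,255),(135,190,110,50))
pts=np.argwhere(m)[:,::-1]+o; h=cv2.convexHull(pts.astype(np.int32))
P=np.array([onz(I['top'],q[0].astype(float),0.03)[:2] for q in h],np.float32);print('ledge',cv2.minAreaRect(P))
# plate
m,ce,ar,o=blob(b,(80,20,60),(110,90,125),(290,155,90,100))
pts=np.argwhere(m)[:,::-1]+o; h=cv2.convexHull(pts.astype(np.int32))
P=np.array([onz(I['top'],q[0].astype(float),0.01)[:2] for q in h],np.float32);r=cv2.minAreaRect(P);print('plate',r,cv2.boxPoints(r).round(3).tolist())
# white head
m,ce,ar,o=blob(b,(0,0,175),(180,40,255),(335,130,50,50));print('head',ce,ar)
pts=(np.argwhere(m)[:,::-1]+o).astype(np.int32); r=cv2.minAreaRect(pts);print(r,cv2.boxPoints(r).round(1).tolist())
s=bot.read_state();print('toolaxes',Ro.from_quat(s['orientation']).as_matrix().round(3).tolist())
w=I['wrist'];R=np.array(w['R']);print('wrist pos',(-R.T@w['t']).round(3),'fwd',R[2].round(3),'right',R[0].round(3),np.array(w['K']).round(0).tolist())
E
```

```text
green [156.6 215.3] 52 [0.5004 0.315  0.12  ]
yel [186.1 211.6] 64 [0.5134 0.2229 0.12  ]
red [211.3 207.8] 44 [0.5266 0.1443 0.12  ]
ledge line yaw (y axis dir green->red) -81.2840635570538 0.1727201109500099
ledge ((0.5140348076820374, 0.22835811972618103), (0.07053335011005402, 0.2887347340583801), 8.491988182067871)
plate ((0.6634726524353027, -0.3236784338951111), (0.0, 0.0), 0.0) [[0.6629999876022339, -0.3240000009536743], [0.6629999876022339, -0.3240000009536743], [0.6629999876022339, -0.3240000009536743], [0.6629999876022339, -0.3240000009536743]]
head [363.5954416  155.06837607] 351
((363.60345458984375, 155.2413787841797), (13.92715072631836, 25.997346878051758), 21.801406860351562) [[352.29998779296875, 164.6999969482422], [362.0, 140.60000610351562], [374.8999938964844, 145.8000030517578], [365.20001220703125, 169.89999389648438]]
toolaxes [[0.94, -0.001, 0.341], [-0.341, -0.002, 0.94], [0.0, -1.0, -0.002]]
wrist pos [0.147 0.609 0.372] fwd [ 0.253 -0.094 -0.963] right [ 0.341  0.94  -0.002] [[282.0, 0.0, 258.0], [0.0, 282.0, 190.0], [0.0, 0.0, 1.0]]
```

Ledge fits (70.5 × 289 mm, yaw 8.5°), and the frog's tab at (0.500, 0.315) lies on the groove line. Moving above it, turning the jaws along the board's width.

Call:
carry_out([
  [41,-39,3,0.072,55],
  [41,-39,3,0.072,55],
  [41,-39,3,0.072,55],
  [41,-39,0,0.072,55],
  [41,-39,0,0.072,55],
  [41,-39,0,0.072,55],
  [25,-25,0,0.068,55],
  [0,0,0,0,55],
])

```text
time: 1.1
eef_pos: [0.4885, 0.317, 0.2358]
orientation: [0.707, 0.059, -0.062, -0.702]
ft_force: [0.2, 1.0, -0.1]
gripper_width: 0.0552
```

```bash
python3 - <<'E'
from h import *
from scipy.spatial.transform import Rotation as Ro
s=bot.read_state();w=bot.camera_info('wrist');im=snap('wrist','w1.png')[:,:,::-1]
R=Ro.from_quat(s['orientation']).as_matrix();print(s['time'],s['eef_pos'].round(4),R.round(3).tolist(),s['gripper_width'],s['ft_force'].round(2))
m=cv2.inRange(cv2.cvtColor(np.ascontiguousarray(im),cv2.COLOR_BGR2HSV),(45,90,30),(85,255,255))
n,l,st,c=cv2.connectedComponentsWithStats(m)
for k in range(1,n):
    if st[k,4]>80: print(st[k],c[k].round(1),onz(w,c[k],.12).round(4))
b=cv2.imread('pics/top0.png')
hsv=cv2.cvtColor(b,cv2.COLOR_BGR2HSV);print(hsv[200,335],hsv[230,320],hsv[200,390],hsv[220,360])
E
```

```text
1.1 [0.4885 0.317  0.2358] [[0.985, -0.004, -0.17], [0.17, -0.008, 0.985], [-0.005, -1.0, -0.008]] 0.055215237750891495 [ 0.17  0.98 -0.14]
[ 371  182  141  127 9540] [450.6 242.2] [0.511  0.5186 0.12  ]
[239 186  35  19 616] [256.1 195.6] [0.4962 0.3148 0.12  ]
[416 314  12  19 114] [421.1 323.1] [0.6112 0.5218 0.12  ]
[487 324  25  19 123] [502.1 332.9] [0.6112 0.6243 0.12  ]
[ 83  10 100] [ 83  10 102] [ 30  12 169] [ 27  13 171]
```

View pics/w1.png

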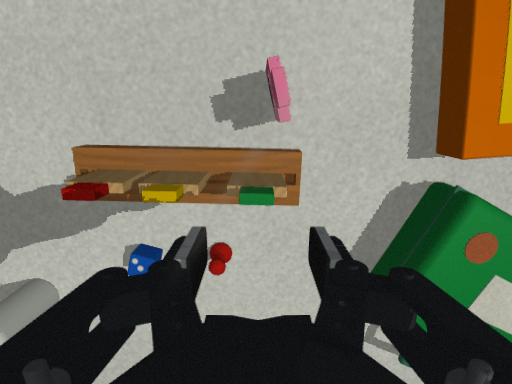

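The wrist view shows the green tab at (256,196) right of the yellow (162,192) and red (86,190) tabs. The pink figure is at (279,90), well clear. The tab's position agrees with the top view. Before grasping I'll work out the document camera's pose.

```bash
python3 - <<'E'
from h import *
b=cv2.imread('pics/top0.png');i=bot.camera_info('top')
m=np.zeros(b.shape[:2],np.uint8);x,y,w,h=290,155,90,100
m[y:y+h,x:x+w]=cv2.inRange(cv2.GaussianBlur(b,(3,3),0)[y:y+h,x:x+w].max(2),70,125)
n,l,s,c=cv2.connectedComponentsWithStats(m)
k=l[200,335];print(s[k],c[k])
hull=cv2.convexHull((np.argwhere(l==k)[:,::-1]).astype(np.int32))
q=cv2.approxPolyDP(hull,6,True)[:,0];print(q.tolist())
P=np.array([onz(i,p.astype(float),0.01)[:2] for p in hull[:,0]],np.float32);r=cv2.minAreaRect(P);print(r,cv2.boxPoints(r).round(3).tolist())
for z in(.26,.29): print(onz(i,(363.6,155.2),z).round(3),[onz(i,p,z)[:2].round(3).tolist() for p in [(352.3,164.7),(362,140.6),(374.9,145.8),(365.2,169.9)]])
E
```

```text
[ 297  164   74   88 4068] [334.11012783 207.02654867]
[[362, 169], [370, 182], [348, 250], [298, 234], [320, 165]]
((0.5617631077766418, -0.26523739099502563), (0.18161702156066895, 0.28578150272369385), 71.66968536376953) [[0.39800000190734863, -0.3059999942779541], [0.6690000295639038, -0.3959999978542328], [0.7260000109672546, -0.2240000069141388], [0.45500001311302185, -0.1340000033378601]]
[ 0.67  -0.305  0.26 ] [[0.641, -0.272], [0.714, -0.301], [0.699, -0.338], [0.627, -0.309]]
[ 0.663 -0.298  0.29 ] [[0.635, -0.265], [0.705, -0.294], [0.691, -0.33], [0.62, -0.301]]
```

Call:
carry_out([
  [8,-20,50,0,55],
  [8,-50,30,0,55],
  [8,-52,22,0,55],
  [8,-52,20,0,55],
  [8,-53,20,0,55],
  [8,-53,20,0,55],
  [8,-53,15,0,55],
  [8,-53,7,0,55],
  [7,-51,0,0,55],
  [0,0,0,0,55],
])

```text
time: 2.4
eef_pos: [0.5513, -0.1141, 0.4238]
orientation: [0.704, 0.065, -0.073, -0.703]
ft_force: [-0.4, 1.1, -1.4]
gripper_width: 0.055
```

```bash
python3 - <<'E'
from h import *
import pickle
s=bot.read_state();w=bot.camera_info('wrist');im=snap('wrist','w2.png');pickle.dump(w,open('w2.pkl','wb'))
print(s['time'],s['eef_pos'].round(4),np.abs(s['joint_vel']).max())
E
```

```text
2.4 [ 0.5513 -0.1141  0.4238] 0.07435753083075372
```

Call:
carry_out([
  [40,-30,15,0,55],
  [40,-30,15,0,55],
  [30,-20,0,0,55],
  [0,0,0,0,55],
  [0,0,0,0,55],
])

```text
time: 3.08
eef_pos: [0.6643, -0.1769, 0.4528]
orientation: [-0.7, -0.073, 0.081, 0.706]
ft_force: [-0.6, -0.5, 0.3]
gripper_width: 0.0548
```

```bash
python3 - <<'E'
from h import *
import pickle
s=bot.read_state();w=bot.camera_info('wrist');im=snap('wrist','w3.png');pickle.dump(w,open('w3.pkl','wb'))
print(s['time'],s['eef_pos'].round(4),np.abs(s['joint_vel']).max())
a=cv2.imread('pics/w2.png');b=cv2.imread('pics/w3.png')
cv2.imwrite('pics/m2.png',np.hstack([cv2.resize(a,(400,300)),cv2.resize(b,(400,300))]))
E
```

```text
3.075 [ 0.6643 -0.1769  0.4528] 0.01924667734802289
```

View pics/m2.png

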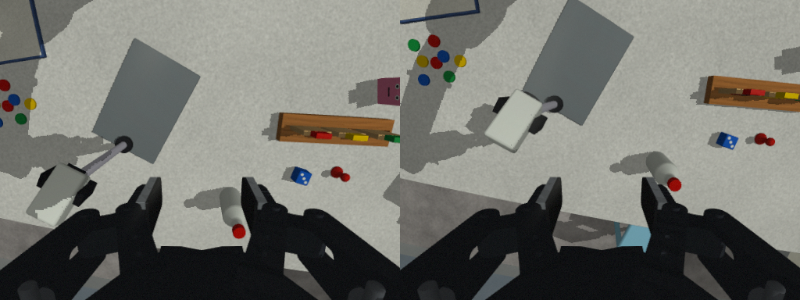

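Both wrist views show the whole plate, column and head. I'll enlarge the head in both to pick its corners.

```bash
python3 - <<'E'
from h import *
a=cv2.imread('pics/w2.png')[195:295,25:125];b=cv2.imread('pics/w3.png')[105:205,95:195]
cv2.imwrite('pics/m3.png',np.hstack([cv2.resize(c,(400,400),interpolation=cv2.INTER_CUBIC) for c in(a,b)]))
E
```

```text
(no output)
```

View pics/m3.png

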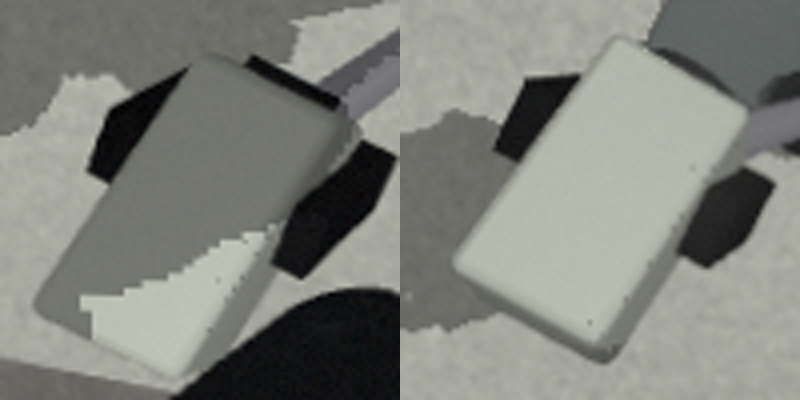

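```bash
python3 - <<'E'
from h import *
import pickle
A=pickle.load(open('w2.pkl','rb'));B=pickle.load(open('w3.pkl','rb'))
n=['FL','FR','BL','BR']
a=[(76.3,208.8),(111.3,224.3),(34.5,270.5),(70,288)];b=[(150,114.5),(182,132),(108.8,170.5),(145,192)]
P={}
for k,u,v in zip(n,a,b): P[k],e=tri(A,u,B,v);print(k,P[k].round(4),round(e,4))
fx=(P['FL']+P['FR']-P['BL']-P['BR'])/2;print('len',np.linalg.norm(fx),'yaw of lens x',np.degrees(np.arctan2(-fx[1],-fx[0])),'tilt',np.arcsin(-fx[2]/np.linalg.norm(fx)))
wv=(P['FL']+P['BL']-P['FR']-P['BR'])/2;print('width',np.linalg.norm(wv),wv.round(4), 'yaw of y', np.degrees(np.arctan2(-wv[1],-wv[0]))-90)
# lens rim strip in w2: top edge of lens, front centre
c=(P['FL']+P['FR'])/2;nrm=np.cross(wv,fx);nrm/=np.linalg.norm(nrm);nrm*=np.sign(nrm[2]);print('front mid',c.round(4),'n',nrm.round(3),'face centre',(c-0.018*nrm).round(4))
o,d=ray(A,(25+294/4,195+82/4));L=c-0.018*nrm
# plate from both
for nm,w in(('w2',A),('w3',B)):
    im=cv2.imread(f'pics/{nm}.png');h=cv2.cvtColor(im,cv2.COLOR_BGR2HSV)
    m=cv2.inRange(h,(75,8,70),(105,60,125));k=np.ones((5,5));m=cv2.morphologyEx(m,cv2.MORPH_OPEN,k)
    nn,l,s,cc=cv2.connectedComponentsWithStats(m);j=1+np.argmax(s[1:,4])
    hull=cv2.convexHull(np.argwhere(l==j)[:,::-1].astype(np.int32))
    Q=np.array([onz(w,p.astype(float),.01)[:2] for p in hull[:,0]],np.float32);print(nm,s[j],cv2.minAreaRect(Q))
E
```

```text
FL [ 0.6222 -0.3075  0.2746] 0.0005
FR [ 0.6346 -0.27    0.2702] 0.0014
BL [ 0.6843 -0.3297  0.3111] 0.0003
BR [ 0.6995 -0.2915  0.3088] 0.0021
len 0.0769564037112547 yaw of lens x -18.973796617616795 tilt 0.5098566453931348
width 0.040457983851223095 [-0.0138 -0.0379  0.0033] yaw of y -20.046796274826193
front mid [ 0.6284 -0.2887  0.2724] n [-0.434  0.234  0.87 ] face centre [ 0.6362 -0.2929  0.2567]
w2 [  120    51   135   157 11289] ((0.5482503175735474, -0.262784481048584), (0.17825612425804138, 0.2571444511413574), 71.55741119384766)
w3 [  160     0   138   159 11462] ((0.5490202903747559, -0.2630803883075714), (0.17816443741321564, 0.25733649730682373), 71.52396392822266)
```

Lens measured at about (0.632, −0.291, 0.257), with yaw −18.5° and tilt 0.50 rad. That fits the plate (257 × 178 mm), the head size and the given height. The picture target is (0.507, −0.249, 0.185). Since moves only turn about vertical, I'll grip the tab across its width and pivot the board in the grip against the groove's edge. Back to the frog.

Call:
carry_out([
  [-18,55,0,0,55],
  [-18,55,0,0,55],
  [-18,55,0,0,55],
  [-18,55,-18,0,55],
  [-18,55,-18,-0.035,55],
  [-18,55,-18,-0.035,55],
  [-18,55,-20,0,55],
  [-18,55,-20,0,55],
  [-18,50,-20,0,55],
  [0,8,-50,0,55],
  [0,0,-40,0,55],
  [0,0,0,0,55],
])

```text
time: 4.62
eef_pos: [0.4768, 0.3412, 0.2551]
orientation: [-0.699, -0.059, 0.058, 0.711]
ft_force: [-1.1, 0.8, 0.2]
gripper_width: 0.0551
```

```bash
cat > st.py <<'E'
from h import *
from scipy.spatial.transform import Rotation as Ro
s=bot.read_state();R=Ro.from_quat(s['orientation']).as_matrix()
print(round(s['time'],2),s['eef_pos'].round(4),'jawyaw',np.degrees(np.arctan2(R[1,2],R[0,2])).round(2),'y',R[:,1].round(3),'zz',R[2,2].round(3),'w',round(s['gripper_width'],4),'F',s['ft_force'].round(1),'T',s['wrist_torque'].round(2))
E
python3 st.py
```

```text
4.62 [0.4768 0.3412 0.2551] jawyaw 99.46 y [ 0.     0.017 -1.   ] zz 0.017 w 0.0551 F [-1.1  0.8  0.2] T [-0.05 -0.05 -0.03]
```

Call:
carry_out([
  [23,-26,0,-0.015,55],
  [0,0,-40,0,55],
  [0,0,-40,0,55],
  [0,0,0,0,55],
  [0,0,0,0,55],
])

```text
time: 5.25
eef_pos: [0.5026, 0.3174, 0.1876]
orientation: [-0.696, -0.059, 0.047, 0.714]
ft_force: [0.3, 0.2, 0.1]
gripper_width: 0.0551
```

```bash
python3 st.py; python3 - <<'E'
from h import *
w=bot.camera_info('wrist');im=snap('wrist','w4.png')
im=np.ascontiguousarray(im[:,:,::-1]);m=cv2.inRange(cv2.cvtColor(im,cv2.COLOR_BGR2HSV),(45,90,30),(85,255,255))
n,l,st,c=cv2.connectedComponentsWithStats(m)
for k in range(1,n):
    if st[k,4]>150: print(st[k],c[k].round(1),onz(w,c[k],.12).round(4))
E
```

```text
5.25 [0.5026 0.3174 0.1876] jawyaw 98.61 y [ 0.016  0.026 -1.   ] zz 0.023 w 0.0551 F [0.3 0.2 0.1] T [ 0.04 -0.02  0.  ]
[  382   171   130   172 11606] [464.1 244.8] [0.5162 0.4998 0.12  ]
[234 182  43  23 939] [255.1 193.5] [0.4958 0.3149 0.12  ]
```

View pics/w4.png

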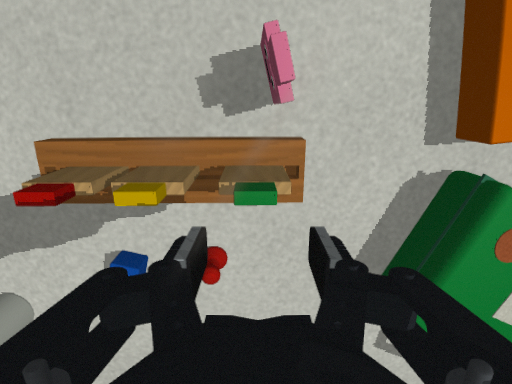

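```bash
python3 - <<'E'
from h import *
w=bot.camera_info('wrist')
print(onz(w,(255,204.5),.12).round(4),onz(w,(255,182),.092).round(4), onz(w,(255,193),.12).round(4))
g=cv2.imread('pics/w4.png')[178:210,255];print(g[:,1].tolist())
E
```

```text
[0.5048 0.3161 0.12  ] [0.4942 0.3149 0.092 ] [0.4954 0.3147 0.12  ]
[80, 78, 72, 89, 77, 66, 65, 68, 68, 68, 67, 69, 66, 99, 119, 119, 117, 117, 116, 116, 115, 113, 116, 115, 115, 115, 110, 124, 163, 175, 176, 174]
```

Tab centre refined to (0.4993, 0.3155), and the top face's thickness measures 11.3 mm (12 mm given). Descending.

Call:
carry_out([
  [-3,-2,0,0,55],
  [0,0,-30,0,55],
  [0,0,-30,0,55],
  [0,0,-15,0,55],
  [0,0,0,0,55],
  [0,0,0,0,55],
])

```text
time: 6.05
eef_pos: [0.5022, 0.3179, 0.1191]
orientation: [-0.694, -0.064, 0.043, 0.716]
ft_force: [-0.7, -0.1, -0.2]
gripper_width: 0.0547
```

```bash
python3 st.py
```

```text
6.05 [0.5022 0.3179 0.1191] jawyaw 98.64 y [ 0.027  0.033 -0.999] zz 0.029 w 0.0547 F [-0.7 -0.1 -0.2] T [-0.07  0.08 -0.06]
```

Call:
carry_out([
  [-4,-4,0,0,50],
  [-2,-1,-14,0,50],
  [0,0,-10,0,50],
  [0,0,0,0,50],
  [0,0,0,0,50],
])

```text
time: 6.68
eef_pos: [0.4963, 0.3128, 0.095]
orientation: [-0.694, -0.064, 0.042, 0.716]
ft_force: [-0.1, -0.5, 0.6]
gripper_width: 0.0501
```

```bash
python3 st.py
```

```text
6.67 [0.4963 0.3128 0.095 ] jawyaw 98.64 y [ 0.029  0.034 -0.999] zz 0.029 w 0.0501 F [-0.1 -0.5  0.6] T [-0.01 -0.03 -0.01]
```

Call:
carry_out([
  [3,2,-3,0,50],
  [0,0,0,0,42],
  [0,0,0,0,25],
  [0,0,0,0,10],
  [0,0,0,0,10],
  [0,0,0,0,10],
  [0,0,0,0,10],
])

```text
time: 7.55
eef_pos: [0.5001, 0.3153, 0.0925]
orientation: [-0.693, -0.065, 0.041, 0.716]
ft_force: [-0.6, 0.3, -0.1]
gripper_width: 0.0332
```

```bash
python3 st.py
```

```text
7.55 [0.5001 0.3153 0.0925] jawyaw 98.64 y [ 0.03   0.035 -0.999] zz 0.03 w 0.0332 F [-0.6  0.3 -0.1] T [-0.13  0.02 -0.03]
```

Call:
carry_out([
  [0,0,5,0,10],
  [0,0,2,0,10],
  [0,0,0,0,10],
])

```text
time: 7.92
eef_pos: [0.5, 0.3153, 0.1]
orientation: [-0.693, -0.065, 0.041, 0.716]
ft_force: [-0.3, 0.3, -0.7]
gripper_width: 0.033
```

```bash
python3 st.py
```

```text
7.92 [0.5    0.3153 0.1   ] jawyaw 98.63 y [ 0.03   0.035 -0.999] zz 0.03 w 0.033 F [-0.3  0.3 -0.7] T [-0.03  0.08  0.04]
```

Lifted 7.5 mm with the weight on the wrist. Now I start pivoting by moving the gripper along the ledge's −x.

Call:
carry_out([
  [-5,-0.7,0,0,10],
  [-6,-0.9,0,0,10],
  [-6,-0.9,0,0,10],
  [0,0,0,0,10],
])

```text
time: 8.43
eef_pos: [0.4879, 0.313, 0.1012]
orientation: [-0.692, -0.068, 0.037, 0.717]
ft_force: [0.6, -0.4, -0.3]
gripper_width: 0.0328
```

```bash
python3 st.py
```

```text
8.43 [0.4879 0.313  0.1012] jawyaw 98.54 y [ 0.041  0.038 -0.998] zz 0.032 w 0.0328 F [ 0.6 -0.4 -0.3] T [-0.09 -0.13  0.01]
```

Call:
carry_out([
  [-8,-1.2,-1,0,10],
  [-8,-1.2,-1,0,10],
  [-8,-1.2,-0.5,0,10],
  [-8,-1.2,-0.5,0,10],
  [0,0,0,0,10],
])

```text
time: 9.05
eef_pos: [0.4629, 0.3097, 0.1007]
orientation: [-0.69, -0.072, 0.031, 0.719]
ft_force: [2.5, -0.5, -0.5]
gripper_width: 0.0329
```

```bash
python3 st.py; python3 - <<'E'
from h import *
a=snap('scene','s2.png')[:,:,::-1][150:260,260:400];w=snap('wrist','w5.png')[:,:,::-1]
cv2.imwrite('pics/m4.png',np.hstack([cv2.resize(a,(382,300),interpolation=cv2.INTER_CUBIC),cv2.resize(w,(400,300))]))
E
```

```text
9.05 [0.4629 0.3097 0.1007] jawyaw 98.41 y [ 0.056  0.045 -0.997] zz 0.037 w 0.0329 F [ 2.5 -0.5 -0.5] T [-0.1  -0.61 -0.02]
```

View pics/m4.png

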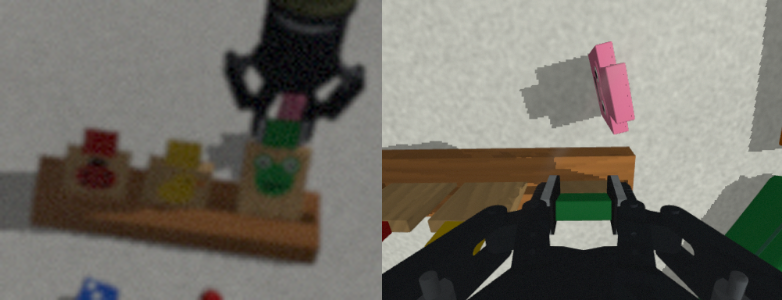

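The scene view shows the frog board leaning back in the grip with its bottom still in the groove. The others are untouched and the pink figure is clear of the gripper. A bit more pivot.

Call:
carry_out([
  [-8,-1,-1,0,10],
  [-7,-1,-1,0,10],
  [0,0,0,0,10],
])

```text
time: 9.52
eef_pos: [0.45, 0.3084, 0.0993]
orientation: [-0.69, -0.073, 0.029, 0.72]
ft_force: [1.7, 0.4, 0.2]
gripper_width: 0.0327
```

```bash
python3 st.py
```

```text
9.53 [0.45   0.3084 0.0993] jawyaw 98.35 y [ 0.059  0.047 -0.997] zz 0.038 w 0.0327 F [1.7 0.4 0.2] T [-0.1  -0.59 -0.02]
```

Call:
carry_out([
  [0,0,25,0,10],
  [0,0,40,0,10],
  [0,0,40,0,10],
  [0,0,30,0,10],
  [0,0,0,0,10],
  [0,0,0,0,10],
])

```text
time: 10.28
eef_pos: [0.441, 0.3061, 0.2331]
orientation: [-0.692, -0.067, 0.037, 0.717]
ft_force: [0.6, -0.0, -0.7]
gripper_width: 0.0329
```

```bash
python3 st.py; python3 - <<'E'
from h import *
a=snap('scene','s3.png')[:,:,::-1][110:260,270:420];w=snap('wrist','w6.png')[:,:,::-1]
cv2.imwrite('pics/m5.png',np.hstack([cv2.resize(a,(400,400),interpolation=cv2.INTER_CUBIC),cv2.resize(w[84:384],(400,400*300//512)).__class__ and np.pad(cv2.resize(w,(400,300)),((0,100),(0,0),(0,0)))]))
E
```

```text
10.28 [0.441  0.3061 0.2331] jawyaw 98.48 y [ 0.039  0.038 -0.998] zz 0.032 w 0.0329 F [ 0.6 -0.  -0.7] T [0.02 0.12 0.01]
```

View pics/m5.png

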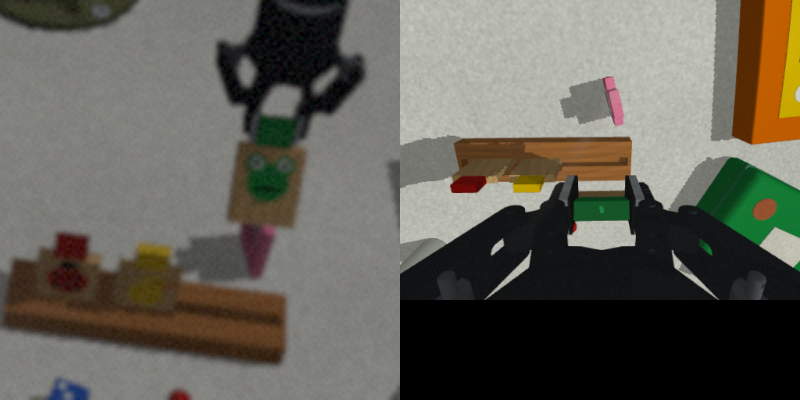

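The frog board is clear of the ledge, leaning back with its picture to +x. The rest is undisturbed. To check the lean I compare the edge rows in the wrist picture with those predicted from the grip geometry.

```bash
cat > tilt.py <<'E'
from h import *
from scipy.spatial.transform import Rotation as Ro
def board(s,th,psi=None):
    # board frame (R,origin) with lean th to world vertical, y along the jaws
    Rt=Ro.from_quat(s['orientation']).as_matrix();yj=Rt[:,2]*np.sign(1)
    P=s['eef_pos']-0.0195*Rt[:,1]
    h=np.cross(yj,[0,0,1]);h/=np.linalg.norm(h);up=np.cross(h,yj)
    x=np.cos(th)*h+np.sin(th)*up;z=np.cross(x,yj)
    return np.c_[x,yj,z],P-0.100*z
E
python3 - <<'E'
from tilt import *
s=bot.read_state();w=bot.camera_info('wrist')
pts=np.array([[6,0,108],[-6,0,108],[-6,0,80],[-6,0,0],[6,0,80],[-6,17,108],[-6,-17,108]])/1e3
for th in(0,.3,.4,.5,.6):
    R,o=board(s,th);print(th,proj(w,pts@R.T+o).round(1).tolist())
im=cv2.imread('pics/w6.png');c=im[215:300,258];print([(215+i,*map(int,v)) for i,v in enumerate(c)])
E
```

```text
0 [[259.8, 280.9], [259.9, 258.6], [259.5, 230.9], [259.0, 186.7], [259.5, 250.2], [297.3, 258.6], [222.4, 258.6]]
0.3 [[259.8, 278.0], [259.8, 252.1], [259.5, 240.2], [259.0, 221.5], [259.5, 261.5], [296.9, 252.1], [222.8, 252.1]]
0.4 [[259.8, 276.6], [259.8, 250.1], [259.5, 243.6], [259.0, 233.4], [259.5, 265.3], [296.7, 250.1], [222.9, 250.1]]
0.5 [[259.9, 275.0], [259.8, 248.3], [259.5, 247.2], [259.0, 245.4], [259.5, 269.2], [296.5, 248.2], [223.1, 248.2]]
0.6 [[259.9, 273.3], [259.8, 246.6], [259.5, 250.8], [259.0, 257.5], [259.5, 273.0], [296.3, 246.5], [223.3, 246.5]]
[(215, 50, 96, 146), (216, 46, 94, 143), (217, 48, 95, 143), (218, 48, 94, 144), (219, 48, 95, 146), (220, 47, 94, 144), (221, 49, 95, 143), (222, 52, 98, 149), (223, 52, 100, 150), (224, 49, 97, 147), (225, 48, 94, 143), (226, 44, 89, 137), (227, 42, 84, 131), (228, 41, 86, 130), (229, 47, 91, 137), (230, 46, 91, 140), (231, 130, 152, 170), (232, 171, 184, 186), (233, 180, 191, 189), (234, 180, 191, 189), (235, 179, 189, 189), (236, 177, 188, 187), (237, 176, 186, 185), (238, 177, 187, 185), (239, 175, 184, 184
[... 515 characters left out ...]
, 62, 129, 31), (267, 62, 132, 35), (268, 60, 130, 28), (269, 61, 130, 31), (270, 61, 131, 33), (271, 60, 129, 31), (272, 60, 129, 29), (273, 44, 85, 27), (274, 36, 82, 15), (275, 37, 82, 18), (276, 40, 83, 20), (277, 41, 84, 20), (278, 41, 83, 20), (279, 42, 86, 23), (280, 38, 83, 19), (281, 36, 79, 15), (282, 77, 101, 76), (283, 178, 187, 186), (284, 178, 189, 187), (285, 178, 188, 186), (286, 180, 192, 189), (287, 181, 191, 192), (288, 181, 192, 191), (289, 180, 190, 189), (290, 176, 185, 185), (291, 171, 180, 179), (292, 176, 187, 186), (293, 184, 194, 192), (294, 181, 192, 190), (295, 178, 189, 188), (296, 176, 185, 185), (297, 174, 182, 182), (298, 178, 188, 186), (299, 181, 192, 189)]
```

```bash
python3 - <<'E'
from tilt import *
from scipy.optimize import least_squares
s=bot.read_state();w=bot.camera_info('wrist')
pts=np.array([[6,0,108],[-6,0,108],[-6,0,80],[-6,0,0]])/1e3;ob=np.array([282,256.8,251.3,244.2])
def f(p):
    R,o=board(s,p[0]);h=R[:,0]*[1,1,0];h/=np.linalg.norm(h);return proj(w,pts@R.T+o+h*p[1]+np.array([0,0,p[2]]))[:,1]-ob
r=least_squares(f,[.45,0,0],x_scale=[.1,.01,.01]);print(r.x.round(4),r.fun.round(2))
r=least_squares(lambda p:f([p[0],p[1],0]),[.45,0],x_scale=[.1,.01]);print(r.x.round(4),r.fun.round(2))
E
```

```text
[ 0.4528  0.0065 -0.0042] [ 0.02 -0.28  0.42 -0.16]
[0.457  0.0037] [ 0.59 -0.67  0.17 -0.08]
```

The fit gives a lean of about 0.455 rad against 0.50 for the lens, well inside tolerance. The TCP goal is about (0.476, −0.239, 0.210) with the jaws at 71.5°. Carrying it over.

Call:
carry_out([
  [2,-20,3,-0.03,10],
  [3,-38,3,-0.04,10],
  [4,-50,0,-0.05,10],
  [4,-52,0,-0.05,10],
  [4,-52,0,-0.05,10],
  [4,-52,0,-0.05,10],
  [4,-52,0,-0.05,10],
  [4,-52,0,-0.05,10],
  [4,-50,0,-0.05,10],
  [3,-40,0,-0.03,10],
  [2,-20,0,0,10],
  [0,0,0,0,10],
])

```text
time: 11.88
eef_pos: [0.467, -0.2008, 0.2326]
orientation: [-0.689, 0.109, -0.132, 0.704]
ft_force: [0.2, 1.0, -1.0]
gripper_width: 0.0326
```

```bash
python3 st.py
```

```text
11.88 [ 0.467  -0.2008  0.2326] jawyaw 70.41 y [ 0.036  0.015 -0.999] zz 0.026 w 0.0326 F [ 0.2  1.  -1. ] T [0.01 0.04 0.05]
```

Call:
carry_out([
  [5,-20,-10,0.01,10],
  [4,-15,-10,0.01,10],
  [2,-5,-5,0,10],
  [0,0,0,0,10],
  [0,0,0,0,10],
  [0,0,0,0,10],
])

```text
time: 12.62
eef_pos: [0.4768, -0.2376, 0.2062]
orientation: [-0.689, 0.102, -0.123, 0.707]
ft_force: [-0.2, 0.3, -0.7]
gripper_width: 0.0328
```

```bash
python3 st.py; python3 - <<'E'
from h import *
a=snap('scene','s4.png')[:,:,::-1][100:250,70:270];w=snap('wrist','w7.png')[:,:,::-1]; t=snap('top','t4.png')[:,:,::-1][130:255,270:400]
cv2.imwrite('pics/m6.png',np.vstack([np.hstack([cv2.resize(a,(400,300),interpolation=cv2.INTER_CUBIC),cv2.resize(w,(400,300))]),np.pad(cv2.resize(t,(312,300)),((0,0),(0,488),(0,0)))]))
c=cv2.imread('pics/w7.png')[235:290];print([(235+i,*map(int,v)) for i,v in enumerate(c[:,258])])
E
```

```text
12.62 [ 0.4768 -0.2376  0.2062] jawyaw 71.7 y [ 0.034  0.019 -0.999] zz 0.029 w 0.0328 F [-0.2  0.3 -0.7] T [-0.05  0.05 -0.03]
[(235, 100, 99, 93), (236, 99, 100, 94), (237, 101, 102, 96), (238, 100, 100, 93), (239, 100, 101, 93), (240, 100, 100, 94), (241, 99, 98, 91), (242, 102, 100, 94), (243, 101, 101, 94), (244, 58, 71, 79), (245, 37, 60, 73), (246, 39, 61, 75), (247, 39, 60, 74), (248, 38, 62, 74), (249, 37, 60, 74), (250, 39, 62, 77), (251, 39, 61, 64), (252, 26, 54, 28), (253, 20, 51, 9), (254, 11, 49, 2), (255, 23, 53, 10), (256, 26, 64, 12), (257, 40, 98, 12), (258, 63, 128, 30), (259, 64, 131, 33), (260, 64, 132, 35), (261, 61, 129, 29), (262, 63, 131, 34), (263, 65, 132, 39), (264, 63, 132, 35), (265, 62, 131, 33), (266, 61, 129, 30), (267, 62, 131, 33), (268, 42, 90, 22), (269, 38, 82, 23), (270, 39, 81, 23), (271, 38, 81, 21), (272, 38, 81, 19), (273, 35, 78, 18), (274, 40, 81, 24), (275, 39, 80, 21), (276, 36, 78, 16), (277, 40, 80, 24), (278, 39, 79, 22), (279, 36, 80, 21), (280, 39, 80, 19), (281, 33, 74, 11), (282, 48, 76, 38), (283, 98, 99, 94), (284, 89, 91, 84), (285, 32, 34, 31), (286, 15, 13, 13), (287, 19, 17, 15), (288, 10, 15, 15), (289, 18, 16, 17)]
```

View pics/m6.png

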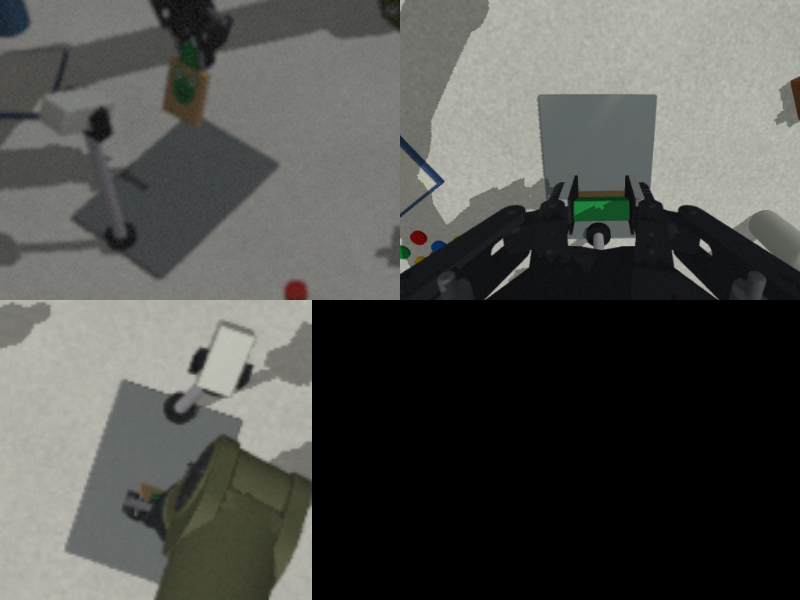

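The frog hangs centred over the plate's axis and faces the head. The wrist view shows the tab (601,210) in line with the column foot (598,235), and the edge rows are unchanged. A final numeric check in the lens frame, with the scene ray to the frog face as an independent check.

```bash
python3 - <<'E'
from tilt import *
s=bot.read_state();i=bot.camera_info('scene')
R,o=board(s,.455);h=R[:,0]*[1,1,0];h/=np.linalg.norm(h);o=o+h*.004
pic=o+R@[.006,0,.048]
y,t=np.radians(-18.5),.505
ex=np.array([np.cos(t)*np.cos(y),np.cos(t)*np.sin(y),np.sin(t)]);ey=np.array([-np.sin(y),np.cos(y),0]);L=np.c_[ex,ey,np.cross(ex,ey)]
lens=np.array([.632,-.2915,.257]);print('pic',pic.round(4),'in lens',(L.T@(pic-lens)).round(4),'ang x',np.arccos(R[:,0]@ex).round(3),'ang y',np.arccos(R[:,1]@ey).round(3))
im=cv2.imread('pics/s4.png');m=cv2.inRange(cv2.cvtColor(im,cv2.COLOR_BGR2HSV),(45,90,20),(85,255,255))
n,l,st,c=cv2.connectedComponentsWithStats(m)
for k in range(1,n):
    if st[k,4]>15 and 130<c[k][0]<200: print(st[k],c[k].round(1))
print('pred face',proj(i,pic).round(1),'tab',proj(i,o+R@[.006,0,.094]).round(1),'bottom corners',proj(i,np.array([[6,-32,0],[6,32,0]])/1e3@R.T+o).round(1).tolist())
E
```

```text
pic [ 0.5072 -0.2473  0.1816] in lens [-0.1524  0.0023 -0.0019] ang x 0.051 ang y 0.029
[160 120  10  15  97] [164.3 127.2]
[156 138  11  14  93] [161.1 144.8]
pred face [[160.3 143.8]] tab [[163.1 128.5]] bottom corners [[149.0, 154.6], [165.8, 164.2]]
```

Face and tab agree within 1 px. The bottom edge's slope, read by eye, differs, so I enlarge it once.

```bash
python3 - <<'E'
from h import *
a=cv2.imread('pics/s4.png')[105:175,130:200];cv2.imwrite('pics/m7.png',cv2.resize(a,(560,560),interpolation=cv2.INTER_CUBIC))
E
```

```text
(no output)
```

View pics/m7.png

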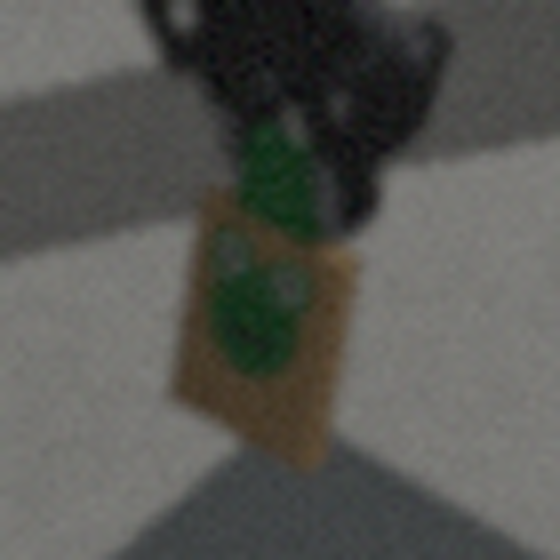

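The slope agrees (9.5/17.6 against 9.6/16.8 px). The column offset could mean a slightly smaller lean, so I compare the left edge for several leans.

```bash
python3 - <<'E'
from tilt import *
s=bot.read_state();i=bot.camera_info('scene')
print('obs shoulderL (156.2,129.4) bottomL (152.2,154) bottomR(169.8,163.5) shR (174.6,137.3) face (161.1,144.8) tab(164.3,127.2)')
for th in(.25,.35,.455,.55):
    R,o=board(s,th);h=R[:,0]*[1,1,0];h/=np.linalg.norm(h);o=o+h*.004
    print(th,proj(i,np.array([[6,-32,80],[6,-32,0],[6,32,0],[-6,32,0],[6,32,80],[-6,32,80],[6,0,48],[6,0,94]])/1e3@R.T+o).round(1).tolist())
E
```

```text
obs shoulderL (156.2,129.4) bottomL (152.2,154) bottomR(169.8,163.5) shR (174.6,137.3) face (161.1,144.8) tab(164.3,127.2)
0.25 [[154.7, 128.6], [154.1, 152.8], [170.8, 162.3], [173.8, 160.5], [172.0, 137.9], [175.0, 136.2], [162.9, 143.1], [163.4, 128.8]]
0.35 [[154.2, 128.6], [151.6, 153.8], [168.4, 163.4], [171.3, 162.0], [171.5, 137.9], [174.5, 136.7], [161.6, 143.6], [163.3, 128.6]]
0.455 [[153.7, 128.6], [149.0, 154.6], [165.8, 164.2], [168.7, 163.2], [171.0, 137.9], [174.0, 137.1], [160.3, 143.8], [163.1, 128.5]]
0.55 [[153.2, 128.5], [146.7, 155.0], [163.6, 164.7], [166.4, 164.1], [170.6, 137.8], [173.5, 137.4], [159.1, 143.9], [163.0, 128.3]]
```

The left edge gives a lean of about 0.42 and face-to-tab about 0.49, so 0.45 ± 0.05 stands, against a lens tilt of 0.50. Everything is within limits and at rest, so I hand in.

```bash
python3 st.py; python3 -c "
from rig import bot; import numpy as np
print(np.abs(bot.read_state()['joint_vel']).max()); print(bot.job_done())"
```

```text
12.78 [ 0.4768 -0.2379  0.2062] jawyaw 71.69 y [ 0.034  0.019 -0.999] zz 0.029 w 0.0327 F [-0.3 -0.8 -0. ] T [-0.04  0.05  0.03]
0.00408035841446884
the job is handed in; nothing more can be done
None
```

I handed the job in at 12.8 s with the gripper still holding the frog board in front of the document camera. No verdict is reported.

**What I did:** I gripped the frog board by its green tab, across the tab's width, and raised it 7.5 mm. Moves can only turn about the vertical, so I leaned the board back in the grip by pulling it against the groove's edge. I then lifted it clear and carried it over to the camera.

**Last checks:**

| Check | Result | Allowed |
|---|---|---|
| Picture centre in the lens frame (x, y, z) | about −152, +2, −2 mm | −180 to −120 mm; y and z within ±25 mm |
| Angle between board and lens x axes | about 0.05 rad | below 0.2 rad |
| Angle between board and lens y axes | about 0.03 rad | below 0.2 rad |
| Finger opening on the 34 mm tab | 33 mm, still gripping | – |
| Joint speeds before handing in | at most 0.004 rad/s | – |

**Where measurements disagreed:**
- **Board lean:** The views gave 0.42 to 0.49 rad, and I used 0.455. My lens tilt estimate was about 0.50 to 0.51 rad.
- **Scene view:** The frog face and tab were within about 2 px of prediction, but the board's corners were off by 2 to 4 px sideways. Lowering the assumed lean explains only part of that; I put the rest down to blur and calibration.

The other boards and objects looked undisturbed where I could see them. I did not measure them again at the end.

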